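# Hold a circuit board on the test jig's probes

## Task

Gently pick up the loose circuit board (its tall heat sink is the handle; squeeze with no more than about 40 N), lay it flat in the floating nest of the test jig with its connector strip at the end away from the round push pad, and let go of it. Then press the push pad down until its top is level with the top of the square steel post beside it - not deeper, so that the test probes are not crushed - and keep it there for at least three seconds; the program finishes while still holding the pad down at that level. Leave the wire spool, the jar and the cutters alone.

Things in the scene. Friction and masses are not known exactly. Their poses are not given: they have to be found in the camera images.
- heatsink (a point): Centre of the tall finned aluminium heat sink in the middle of the loose board: 30 (x) x 24 (y) x 44 mm high; its two smooth faces look to +y and -y (grip these). The board's underside lies 28 mm and its top face 22 mm below this point. z is up; x runs along the board towards the end with the connector strip.
- connector (a point): Centre of the grey connector strip (10 x 44 x 9 mm) on the board's top face near one end, 47 mm along the board's +x from the heat sink and 17.5 mm below the heat sink's centre.
- nest_floor (a point): Centre of the floor of the nest, a light grey frame on springs above the jig's dark steel base; 46 mm above the table when up. The board's underside rests here. Pocket 115 (x) x 81 (y) mm; rim 8 mm high, flared outward at the top. x runs along the pocket, away from the push pad; z is up. The seated board's heat sink centre is 28 mm above this point, its connector strip towards +x.
- pad_top (a point): Centre of the top face of the round black push pad (nest_c0), 40 mm across, 107 mm from the nest's centre on its -x side and rigidly joined to the nest, so the whole nest goes down with it. Unpressed its top is 76 mm above the table and 30 mm above the nest's floor.
- post_top (a point): Centre of the top face of the fixed square steel post (14 x 14 mm) beside the push pad, 44 mm from the pad's centre towards the nest's +y. Its top is 68 mm above the table, 8 mm lower than the unpressed pad.
- nest (a joint): How far the nest and the push pad are pressed down, in m: 0 is fully up, 0.008 is level with the post, 0.015 is the hard stop. A spring returns it: movement starts at about 6 N (less the board's weight) and takes 0.8 N more per mm, about 10 N at the right level.
- jig: The fixed test jig: origin on the table under the nest's centre, x and z as for the nest. Dark steel base 226 (x) x 130 (y) x 20 mm, its centre 25 mm towards the pad (-x). Four steel guide pins outside the pocket's ends (x +-71, y +-40 mm) reach 56 mm above the table.
- spool: Bystander: spool of green wire with cardboard flanges, 68 mm across, 40 mm high; origin under its centre.
- jar: Bystander: small closed jar, 52 mm across, 60 mm high; origin under its centre.
- cutters: Bystander: blue-handled wire cutters lying flat, about 140 mm long, 14 mm high; origin on the table under about the middle.
- board: The loose cream-coloured circuit board, 110 (x) x 76 (y) x 6 mm, 0.13 to 0.25 kg: origin at the centre of its underside, same axes as the heat sink. Apart from the heat sink nothing on it is higher than 9 mm above its top face, and nothing stands beside the heat sink's smooth faces.
Not all that is in view belongs to the job. What is meant by the board is not brown, purple or yellow, and is the larger of those in its own colour.

How it is judged:
On the way, in this order (a step that is already met when the one before it is completed fails the run):
1. the board lies flat in the nest, connector end away from the pad, let go, with the pad not pressed (x of heatsink in the frame of nest_floor between -0.005 and 0.005 m and y of heatsink in the frame of nest_floor between -0.005 and 0.005 m and z of heatsink in the frame of nest_floor between 0.025 and 0.0305 m and angle between heatsink's own z axis and vertical below 0.06 rad and x of connector in the frame of nest_floor above 0.03 m and contact force between the fingers and board below 0.3 N and value of joint nest below 0.002 m), for 0.2 s.
2. the push pad is held level with the post (6 to 10 mm down) for three seconds (x of heatsink in the frame of nest_floor between -0.005 and 0.005 m and y of heatsink in the frame of nest_floor between -0.005 and 0.005 m and z of heatsink in the frame of nest_floor between 0.025 and 0.0305 m and angle between heatsink's own z axis and vertical below 0.06 rad and x of connector in the frame of nest_floor above 0.03 m and value of joint nest between 0.006 and 0.01 m and contact force between the fingers and board below 0.3 N and contact force between any of the fingers, the arm and nest_c0 above 3 N), for 2.8 s.
At the end, for the whole second after the job is handed in: The robot still presses the push pad with more than 3 N; the pad is steady, level with the post within 2 mm (6 to 10 mm down); the board lies flat in the nest within 5 mm of its centre, connector strip away from the pad, untouched by the fingers (all of step 2 and velocity of joint nest between -0.005 and 0.005 m/s); the arm keeps its last pose, push and grip.
It fails at once if the board is squeezed with more than 50 N a finger (100 N in sum over the fingers) (contact force between the fingers and board above 100 N).
It fails at once if the push pad goes deeper than 12 mm (value of joint nest above 0.012 m).
It fails at once if a bystander is moved by more than 30 mm (distance of any of spool, jar, cutters from where it was at the start of the episode above 0.03 m).
It also fails if it takes over 54 s, if anything falls off the work surface, if the arm or the gripper's body presses on something with over 40 N, if the wrist force passes 120 N, or if a joint passes its speed limit or range.

## Robot

A 7-joint arm with a two-finger parallel gripper is mounted at the origin on the work surface. World frame = base frame: x ahead of the robot, y to its left, z up, the work surface at z = 0. Lengths are in m, angles in rad, forces in N, time in s.
With the tool pointing down it reaches from about 0.425 to 0.925 m from the base axis. Payload 6.8 kg.
Tool frame: the origin (TCP) lies on the front face of the gripper's body, between the roots of the fingers; the fingertips stand 73 mm ahead of it and the grasp point (between the pads) lies 54 mm ahead of it (env.nose_length is the distance from the TCP to the fingertips, in m); z points along the fingers, y is the line along which they close (so a half turn about z gives the same grasp; the last joint's range is limited). The gripper opens to 85 mm and grips with 20 to 120 N. Pads are 22 mm wide; open, the fingers measure 114 mm over their backs; the gripper's body (76 mm by 85 mm) begins 54 mm behind the grasp point. The pads swing forward as they close: fully open they stand 13 mm farther back than shut.
Start: joints at [1.166, 0.477, 0.022, 1.555, -0.011, 1.109, -0.083], TCP at [0.197, -0.646, 0.304] pointing down, gripper open.
Joint ranges: [-2.96, 2.96], [-0.34, 2.1], [-1.41, 1.46], [0.24, 2.44], [-1.37, 4.51], [0.17, 1.92], [-2.96, 2.96]. Speed limits (rad/s): [2.39, 2.39, 3.14, 3.14, 3.14, 3.14, 3.14].

## Interface

Orientations are given as a unit quaternion [w, x, y, z].
In Python, from cell import env, kin, camera, calibration, job gives the robot as it stands. The module is installed in compiled form; this text tells all that it offers. Calls block until the motion is done:
- env.reach(position, orientation): joint-space move of the TCP to a pose.
- env.movel(position, velocity=0.15, rot=None, stop_force=None): straight line of the TCP; rot=None keeps the orientation; velocity is the mean speed in m/s. With stop_force (N) it stops when the force on the tool has changed by that much, and returns True; else False.
- env.goto_joints(angles): joint-space move.
- env.grip(opening, f_grip=None): finger opening in m; f_grip is the grip in N (None keeps the last); returns when the fingers have stopped.
- env.dwell(seconds).
- kin.inverse_kinematics(position, orientation): joint angles nearest the present ones, or None.
- env.get_state(): the state.
- camera(name): name is "scene" or "top" or "wrist"; returns (picture, depth): 384x512x3 uint8, blue, green, red; 384x512 float32, m along the optical axis (not along the pixel's ray), 0 where there is no reading.
- calibration(name): a dict with "fx", "fy", "cx", "cy" (pixels), "rvec" (rotation vector, rad) and "tvec" (3), from world to camera coordinates, as OpenCV has them. Camera axes: x right, y down, z forward; pixel columns grow to the right and rows downward; lengths in m; the calibration is good to about 2 mm. The wrist camera is an equidistant fisheye: a pixel r from the principal point sees the ray r / f radians off the axis. A picture is of the moment at which its call begins: read the wrist's pose just before it. calibration takes no time and is no camera call; for the wrist camera it gives the pose at the moment of the call.
A pose or a line that the arm cannot do raises env.PlanningError and nothing moves.
- job.job_done(): hands the job in; it is judged then, once.
The state is a dict: "time": time; "qpos": joint angles; "joint_velocities": joint speeds; "joint_torque": joint torques, N m; "tcp_pos": TCP position; "orientation": TCP orientation; "force": force on the tool from outside, world axes, zero at the start; "torque": the same for the moment, N m; "opening": finger opening in m; "gripper_force": force on a finger pad.
Only numpy, scipy, OpenCV 4.12 (cv2) and the standard library are available. Lean on these libraries where they do the work, as an engineer would, in place of code of your own. Each camera call takes 0.05 s, during which the arm holds its last target. There are 200 camera calls.

## Working session

There is one attempt and no reset: what is moved stays moved. The work goes in short steps, each a Python script; the robot and the scene stay as the last script left them, time stands still between calls to the robot, and variables do not carry over. Pictures are saved under pics/ and viewed, at most 10 in all, crops included, and the job is handed in when it is done.

```bash
mkdir -p pics; cat > h.py <<'E'
import numpy as np, cv2
from cell import env, kin, camera, calibration, job
def snap(n):
    c=calibration(n); im,d=camera(n); return c,im,d
def pts(c,d):
    # world points per pixel from depth (pinhole)
    R=cv2.Rodrigues(np.array(c["rvec"],float))[0]; t=np.array(c["tvec"],float).ravel()
    v,u=np.mgrid[:d.shape[0],:d.shape[1]]
    P=np.stack([(u-c["cx"])/c["fx"]*d,(v-c["cy"])/c["fy"]*d,d],-1)
    return (P-t)@R
E
python3 - <<'E'
from h import *
for n in("top","scene"):
    c,im,d=snap(n); np.savez(n,im=im,d=d,**{k:np.array(v) for k,v in c.items()}); cv2.imwrite(f"pics/{n}0.png",im); print(c,(d>0).mean())
E
```

```text
{'fx': 486.19168670947516, 'fy': 486.19168670947516, 'cx': 257.85750820614265, 'cy': 190.0714938830301, 'rvec': array([ 2.1235446 , -2.14089776,  0.19417642]), 'tvec': array([0.12520835, 0.50286499, 1.07441053])} 0.9960581461588541
{'fx': 442.7120844696469, 'fy': 442.7120844696469, 'cx': 245.04171603130257, 'cy': 191.45916092944617, 'rvec': array([ 1.80543603,  1.74345007, -0.69679964]), 'tvec': array([-0.13307434, -0.32676034,  1.34761845])} 0.9960530598958334
```

View pics/top0.png

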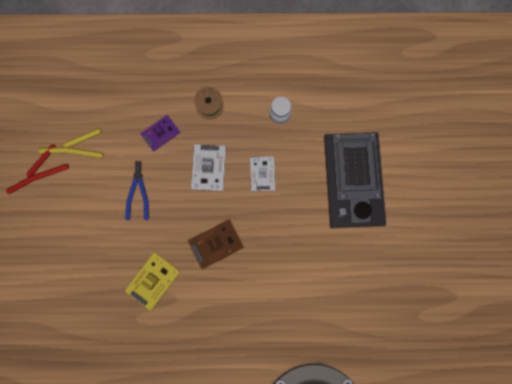

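View pics/scene0.png

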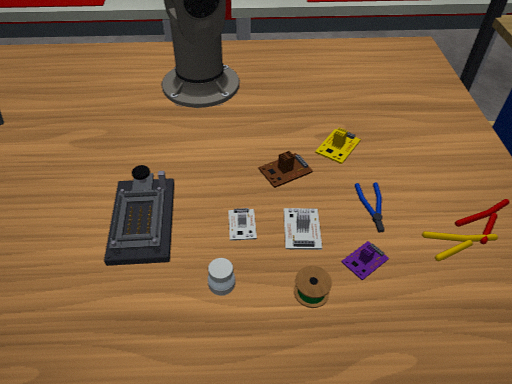

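Top view candidates: large cream board (208,167), small cream board (262,173), brown (215,244), purple (160,132) and yellow (152,281). By the description it is the large cream one at (208,167). Jig is at (355,180), with the pad at (362,210) and the post at (342,211).

```bash
python3 - <<'E'
from h import *
z=np.load("top.npz"); s=np.load("scene.npz")
a=cv2.resize(z["im"][125:205,170:290],None,fx=5,fy=5,interpolation=cv2.INTER_CUBIC)
b=cv2.resize(z["im"][125:235,315:395],None,fx=3.6,fy=3.64,interpolation=cv2.INTER_CUBIC)[:400]
cv2.imwrite("pics/c1.png",np.hstack([a[:400,:500],b]))
for n,q in(("top",z),("scene",s)):
    P=pts(q,q["d"]); hsv=cv2.cvtColor(q["im"],cv2.COLOR_BGR2HSV)
    W=((hsv[...,1]<60)&(hsv[...,2]>140)).astype(np.uint8)
    k,l,st,ce=cv2.connectedComponentsWithStats(W)
    for i in range(1,k):
        if st[i,4]>150 and 100<ce[i][1]<280: 
            p=P[l==i]; print(n,ce[i].round(),st[i,4],p.mean(0).round(4),np.percentile(p[:,2],[5,50,95]).round(3))
    # board: heat sink top points above z>.03 near
    if n=="top": c=P[167,208]
    m=(np.abs(P[...,:2]-c[:2]).max(-1)<.07)
    for lo,hi in((.003,.02),(.035,.07)):
        p=P[m&(P[...,2]>lo)&(P[...,2]<hi)]
        if len(p)>5: print(n,lo,len(p),p.mean(0).round(4),cv2.minAreaRect(p[:,:2].astype(np.float32)*1000),np.median(p[:,2]).round(4))
    if n=="top": print("pad",P[210,362],"post",P[211,342],"nest",P[165,356], "table",P[300,300])
    j=P[m_] if False else None
    cj=np.array([0,0])
    if n=="top": J=P[180,355]
    mj=(np.abs(P[...,:2]-J[:2]).max(-1)<.17)
    for lo,hi in((.012,.028),(.04,.05),(.05,.062),(.062,.072),(.072,.085)):
        p=P[mj&(P[...,2]>lo)&(P[...,2]<hi)]
        if len(p)>5: print(n,lo,len(p),p.mean(0).round(4),cv2.minAreaRect(p[:,:2].astype(np.float32)*1000))
E
```

```text
top [281. 105.] 282 [0.7027 0.0657 0.0577] [0.055 0.06  0.063]
top [208. 169.] 1095 [0.5611 0.2389 0.0151] [0.002 0.006 0.011]
top [262. 173.] 674 [0.5527 0.11   0.0089] [0.    0.005 0.01 ]
top 0.003 1395 [0.5632 0.2386 0.0069] ((557.5033569335938, 235.12643432617188), (138.9248504638672, 139.81288146972656), 89.94768524169922) 0.0063
top 0.035 121 [0.5656 0.2402 0.0471] ((567.0650634765625, 240.13760375976562), (24.467174530029297, 31.64861488342285), 88.71687316894531) 0.0485
pad [ 0.452506   -0.11115156  0.06834862] post [ 0.45055878 -0.06624586  0.06871267] nest [ 0.56693696 -0.11274871  0.01938711] table [0.25412098 0.02618491 0.00136156]
top 0.012 2605 [ 0.5219 -0.1008  0.0201] ((560.494384765625, -57.90325927734375), (286.1844482421875, 227.78224182128906), 2.4241018295288086)
top 0.04 1655 [ 0.5423 -0.1048  0.0461] ((580.2713623046875, -86.65196228027344), (311.52374267578125, 172.10910034179688), 27.17295265197754)
top 0.05 593 [ 0.5657 -0.0918  0.0544] ((589.0383911132812, -76.9779052734375), (321.0231018066406, 163.69818115234375), 27.204946517944336)
top 0.062 58 [ 0.4923
[... 765 characters left out ...]
421 [ 0.5608 -0.1026  0.0192] ((537.319580078125, -110.1563491821289), (227.82421875, 130.1544647216797), 1.8582653999328613)
scene 0.04 1790 [ 0.5567 -0.1075  0.0452] ((535.8902587890625, -110.56611633300781), (209.7948760986328, 101.08039855957031), 1.8339635133743286)
scene 0.05 613 [ 0.5722 -0.0893  0.0539] ((603.677001953125, -73.49156188964844), (293.8428955078125, 165.3807830810547), 27.779239654541016)
scene 0.062 67 [ 0.4606 -0.0849  0.0675] ((461.42816162109375, -94.88557434082031), (15.700077056884766, 67.9961166381836), 15.90439510345459)
scene 0.072 188 [ 0.4561 -0.1129  0.0751] ((455.87640380859375, -112.73395538330078), (38.07169723510742, 39.45407485961914), 85.1939468383789)
```

View pics/c1.png

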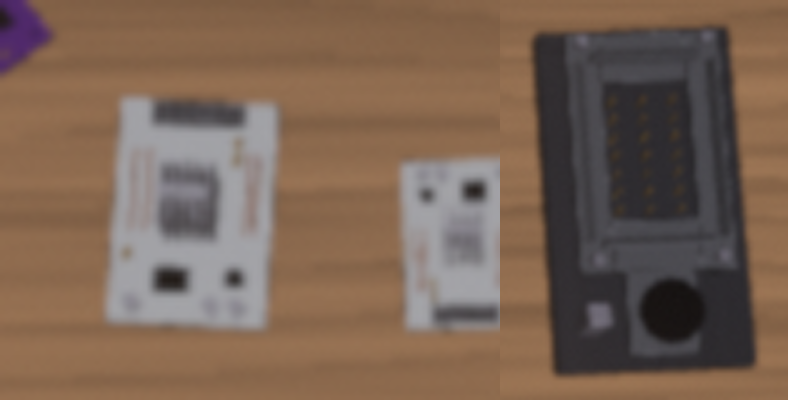

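The crop confirms it: the large cream board has its connector at image top (208,150), i.e. about world +x. The jig's pad is at its -x end, so hardly any turn is needed. Next I look with the wrist camera from above the board and the nest.

```bash
cat >> h.py <<'E'
from scipy.spatial.transform import Rotation as Ro
def quat(yaw,flip=False):
    q=(Ro.from_euler("z",yaw+(np.pi if flip else 0))*Ro.from_euler("x",np.pi)).as_quat(); return [q[3],q[0],q[1],q[2]]
def cast(c,uv,z):
    """fisheye (equidistant) or pinhole pixels -> world on plane z"""
    uv=np.asarray(uv,float).reshape(-1,2); R=cv2.Rodrigues(np.array(c["rvec"],float))[0]; t=np.array(c["tvec"],float).ravel()
    a=(uv-[c["cx"],c["cy"]])/[c["fx"],c["fy"]]
    if c.get("fish"):
        r=np.linalg.norm(a,axis=1)+1e-12; v=np.c_[a*(np.sin(r)/r)[:,None],np.cos(r)]
    else: v=np.c_[a,np.ones(len(a))]
    v=v@R; o=-R.T@t; return o+v*((z-o[2])/v[:,2])[:,None]
def fpts(c,d):
    h,w=d.shape; v,u=np.mgrid[:h,:w]
    a=np.stack([(u-c["cx"])/c["fx"],(v-c["cy"])/c["fy"]],-1); r=np.linalg.norm(a,axis=-1)+1e-9
    R=cv2.Rodrigues(np.array(c["rvec"],float))[0]; t=np.array(c["tvec"],float).ravel()
    P=np.concatenate([a*(np.tan(r)/r)[...,None]*d[...,None],d[...,None]],-1)
    return (P-t)@R
E
python3 - <<'E'
from h import *
print(env.get_state()["orientation"])
for yaw in (0,):
  for f in(0,1): print(f,kin.inverse_kinematics([.56,.238,.25],quat(0,f)),kin.inverse_kinematics([.56,-.11,.25],quat(0,f)))
z=np.load("top.npz")
f=[q for q in (quat(0,0),quat(0,1)) if kin.inverse_kinematics([.56,.238,.25],q)is not None]
f.sort(key=lambda q:abs(kin.inverse_kinematics([.56,.238,.25],q)[6]))
for n,p in(("wj",[.52,-.11,.33]),("wb",[.56,.238,.28])):
    env.reach(p,f[0]); env.dwell(.2)
    c,im,d=snap("wrist"); np.savez(n,im=im,d=d,**{k:np.array(v) for k,v in c.items()}); cv2.imwrite(f"pics/{n}.png",im)
    print(env.get_state()["qpos"],c,env.get_state()["time"], (d>0).mean())
a=cv2.imread("pics/wj.png");b=cv2.imread("pics/wb.png")
cv2.imwrite("pics/w2.png",cv2.resize(np.hstack([a,b]),(800,300)))
E
```

```text
[-7.74858129e-04  9.89008194e-01  1.47858573e-01 -1.83486890e-04]
0 [ 0.06101296  0.53723422 -0.77100492  1.73359674  0.42485655  1.0455374
 -2.42843404] [ 0.30650029  0.38083077 -0.27886534  1.84794139  0.12796746  0.93016039
 -1.60085702]
1 [ 0.30160676  0.7340577  -1.19979002  1.7190774   0.7294194   1.21333718
  0.48111573] [ 0.64842932  0.46180845 -0.72907466  1.82508719  0.36240948  0.99223225
  1.34024362]
[ 0.73746051  0.30723753 -0.77843227  1.82682915  0.24002369  1.10448057
  1.44322393] {'fx': 297.3186396354542, 'fy': 297.3186396354542, 'cx': 251.5500643202851, 'cy': 187.8187642723757, 'rvec': array([-2.05876224, -2.0556525 , -0.31381272]), 'tvec': array([ 0.11098252, -0.54260927,  0.24916332])} 2.5833 0.994720458984375
[ 0.10778966  0.52186346 -0.83607761  1.70317674  0.42663405  1.10893586
  0.71209917] {'fx': 297.3186396354542, 'fy': 297.3186396354542, 'cx': 251.5500643202851, 'cy': 187.8187642723757, 'rvec': array([-2.05913662, -2.05392022, -0.3135945 ]), 'tvec': array([-0.23671895, -0.5659285 ,  0.18984277])} 4.1667 0.9948679606119791
```

View pics/w2.png

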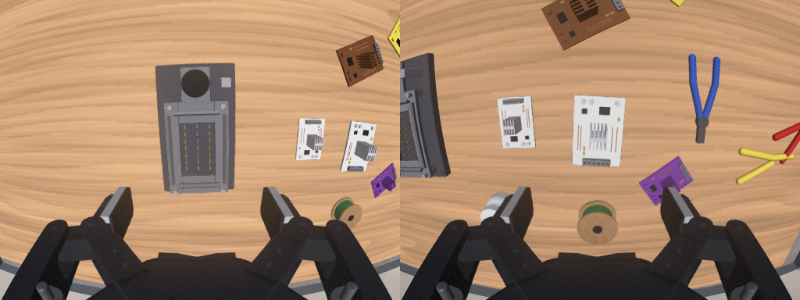

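Left picture (jig view): base (195,128), pad (195,83), post (226,83), pocket (197,148). Right picture (board view): large cream board (598,130), connector at its bottom end (+x), heat sink (597,137). Now numbers.

```bash
python3 - <<'E'
from h import *
def L(n):
    q=np.load(n+".npz"); c={k:q[k] for k in("fx","fy","cx","cy","rvec","tvec")}; c["fish"]=n[0]=="w"; return c,q["im"],q["d"]
def comp(m,uv):
    m=cv2.morphologyEx(m.astype(np.uint8),cv2.MORPH_CLOSE,np.ones((5,5))); k,l,s,_=cv2.connectedComponentsWithStats(m)
    l=(l==l[uv[1],uv[0]]).astype(np.uint8); cs,_=cv2.findContours(l,cv2.RETR_EXTERNAL,cv2.CHAIN_APPROX_NONE)
    return max(cs,key=cv2.contourArea)[:,0]
def rect(c,ct,z):
    p=cast(c,ct,z)[:,:2]; (x,y),(w,h),a=cv2.minAreaRect((p*1000).astype(np.float32)); 
    return [round(float(v),1) for v in (x,y,w,h,a)]
# board white outline at z=.006
for n,uv in(("top",(197,180)),("scene",(292,240)),("wb",(445,195)),("wj",(465,185))):
    c,im,d=L(n); hsv=cv2.cvtColor(im,cv2.COLOR_BGR2HSV); 
    m=(hsv[...,1]<60)&(hsv[...,2]>120)
    ys,xs=np.nonzero(m); i=np.argmin((xs-uv[0])**2+(ys-uv[1])**2); uv=(xs[i],ys[i])
    print(n,"board",rect(c,comp(m,uv),.006))
    P=(fpts if c["fish"] else pts)(c,d)
    for nm,ctr,r,lo,hi in (("sink",(.568,.239),.04,.04,.06),("boardtop",(.566,.239),.07,.0035,.009),("conn",(.612,.236),.03,.012,.018),("base",(.53,-.11),.15,.012,.027),("nestfl",(.56,-.11),.075,.043,.049),("rim",(.56,-.11),.085,.051,.0545),("pad",(.453,-.113),.026,.072,.08),("post",(.451,-.068),.013,.064,.072)):
        p=P[(np.abs(P[...,:2]-ctr).max(-1)<r)&(P[...,2]>lo)&(P[...,2]<hi)]
        if len(p)>5:
            q=cv2.minAreaRect((p[:,:2]*1000).astype(np.float32)); print("  ",nm,len(p),p.mean(0).round(4),np.round(q[0],1),np.round(q[1],1),round(q[2],1),"z",np.median(p[:,2]).round(4))
    if n!="wb":
        hsvv=cv2.cvtColor(im,cv2.COLOR_BGR2HSV)
E
```

```text
top board [567.8, 239.5, 77.6, 112.2, 86.7]
   sink 107 [0.5663 0.2403 0.0484] [567.3 240.5] [23.8 31.2] 88.7 z 0.0488
   boardtop 1020 [0.5639 0.2404 0.006 ] [566.5 239.6] [138.3 138.6] 90.0 z 0.006
   conn 71 [0.6123 0.2376 0.0148] [600.5 238.1] [43.4 36.6] 86.5 z 0.015
   base 2582 [ 0.5208 -0.1018  0.02  ] [ 533.  -107.4] [226.5 131.4] 1.9 z 0.0201
   nestfl 1148 [ 0.5588 -0.1049  0.0462] [ 559.5 -106.4] [151.3 101. ] 1.5 z 0.0463
   rim 230 [ 0.558  -0.1084  0.0528] [ 555.5 -105.5] [152.4  97.2] 2.0 z 0.053
   pad 231 [ 0.451  -0.1097  0.0761] [ 451.7 -109.7] [38.  38.8] 65.3 z 0.0761
   post 36 [ 0.4493 -0.0656  0.0686] [449.6 -66.1] [13.5 11.7] 88.0 z 0.0687
scene board [571.6, 236.0, 76.5, 112.3, 86.7]
   sink 124 [0.572  0.2374 0.0472] [570.8 237.4] [24.1 32.5] 86.6 z 0.0486
   boardtop 958 [0.5752 0.236  0.0056] [569.8 237.4] [ 75.9 112.5] 86.8 z 0.0055
   conn 95 [0.6146 0.2334 0.0144] [602.9 234.6] [39.7 42.1] 0.2 z 0.0142
   base 2409 [ 0.561  -0.1027  0.0192] [ 537.3 -110.2] [227.8 130.2] 1.9 z 0.0192
   nestfl 1201 [ 0.566  -0.1071  0.0455] [ 560.1 -109.4] [152.2 100.6
[... 818 characters left out ...]
13.7 12.9] 2.2 z 0.0683
wj board [568.7, 244.8, 100.3, 110.7, 86.7]
   sink 272 [0.5677 0.2339 0.0476] [569.1 236.6] [26.3 30.8] 87.5 z 0.0486
   boardtop 1465 [0.5619 0.229  0.0061] [567.9 236.2] [ 77.7 109.4] 86.9 z 0.006
   conn 113 [0.6147 0.2318 0.0149] [611.1 228.5] [46.6 34. ] 44.8 z 0.015
   base 7549 [ 0.5172 -0.1128  0.0202] [ 533.7 -111.2] [225.3 131.3] 1.9 z 0.0202
   nestfl 4193 [ 0.5534 -0.1102  0.0462] [ 560.  -110.5] [153.1 101.2] 1.9 z 0.0462
   rim 956 [ 0.5592 -0.1105  0.0531] [ 556.2 -110.7] [143.8  94.9] 1.7 z 0.0533
   pad 1032 [ 0.4526 -0.1136  0.0763] [ 452.5 -113.5] [39.  38.9] 80.7 z 0.0763
   post 155 [ 0.4514 -0.0704  0.0682] [451.1 -70.1] [13.5 13.6] 0.3 z 0.0682
```

```bash
python3 - <<'E'
from h import *
q=quat(np.radians(-3.3),1); x,y=.5682,.2368
env.reach([x,y,.16],q); env.movel([x,y,.088],.08)
env.grip(.02,25); s=env.get_state(); print(s["opening"],s["gripper_force"],s["force"],s["tcp_pos"])
env.movel([x,y,.20],.1); s=env.get_state(); print(s["opening"],s["gripper_force"],s["force"],s["time"])
q=quat(np.radians(1.85),1)
env.reach([.5595,-.1103,.25],q); env.dwell(.2)
c,im,d=snap("wrist"); cv2.imwrite("pics/g1.png",im); np.savez("g1",im=im,d=d,**{k:np.array(v) for k,v in c.items()})
s=env.get_state(); print(s["tcp_pos"],s["opening"],s["time"])
P=fpts(c,d); T=np.array(s["tcp_pos"]); g=T-[0,0,.06]
m=(np.abs(P[...,:2]-T[:2]).max(-1)<.08)&(P[...,2]>.145)&(P[...,2]<.18)
hsv=cv2.cvtColor(im,cv2.COLOR_BGR2HSV); w=m&(hsv[...,1]<60)&(hsv[...,2]>120)
p=P[w]; print(len(p),cv2.minAreaRect((p[:,:2]*1000).astype(np.float32)),np.percentile(p[:,2],[5,25,50,75,95]))
A=np.c_[p[:,:2]-T[:2],np.ones(len(p))]; print(np.linalg.lstsq(A,p[:,2],rcond=None)[0])
E
```

```text
0.023993783972464464 26.046181619167328 [ 0.08561263 -0.97449493  1.48899271] [0.56835755 0.23697749 0.08826201]
0.023769294668015733 25.634711980819702 [-0.19456076  0.91873838 -1.09935613] 7.6167
[ 0.5597017  -0.10909758  0.24994737] 0.023815740434048143 9.1833
13062 ((558.7546997070312, -109.75019073486328), (107.75643157958984, 76.39469146728516), 1.9379980564117432) [0.16695267 0.16762473 0.1680898  0.16861664 0.17412631]
[ 0.03729895 -0.00028027  0.16958054]
```

View pics/g1.png

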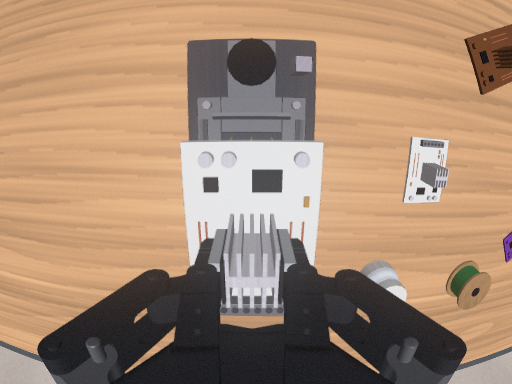

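The board is held level: front edge (252,142) square to the jig, sink centred between the fingers, connector at the far (+x) end. Now I lower it into the nest.

```bash
python3 - <<'E'
from h import *
q=quat(np.radians(1.85),1); x,y=.5593,-.1100
env.movel([x,y,.155],.08); env.dwell(.2); print(env.get_state()["tcp_pos"])
print(env.movel([x,y,.1335],.03,stop_force=5)); s=env.get_state(); print(s["tcp_pos"],s["force"])
env.grip(.045,20); env.dwell(.2); s=env.get_state(); print(s["opening"],s["gripper_force"],s["force"])
env.movel([x,y,.21],.1); env.reach([.52,-.111,.33],q); env.dwell(.3)
c,im,d=snap("wrist"); cv2.imwrite("pics/n1.png",im); P=fpts(c,d)
for nm,ctr,r,lo,hi in (("sink",(.56,-.11),.04,.085,.11),("boardtop",(.56,-.11),.075,.048,.058),("pad",(.453,-.113),.026,.07,.08)):
    m=(np.abs(P[...,:2]-ctr).max(-1)<r)&(P[...,2]>lo)&(P[...,2]<hi)
    if nm=="boardtop":
        hsv=cv2.cvtColor(im,cv2.COLOR_BGR2HSV); m&=(hsv[...,2]>160)
    p=P[m]; A=np.c_[p[:,:2]-ctr,np.ones(len(p))]
    print(nm,len(p),cv2.minAreaRect((p[:,:2]*1000).astype(np.float32)),np.median(p[:,2]),np.linalg.lstsq(A,p[:,2],rcond=None)[0])
print(env.get_state()["time"])
E
```

```text
[ 0.55951339 -0.11005432  0.15540576]
True
[ 0.55895747 -0.11002687  0.13346117] [-0.27240178 -0.3063654   4.43906023]
0.04489032753456279 0.0 [ 0.02978873  0.19593254 -0.54613988]
sink 379 ((558.7533569335938, -111.19902038574219), (30.590669631958008, 24.054019927978516), 1.6323643922805786) 0.09576030042177909 [ 0.04034804 -0.01955148  0.09435959]
boardtop 4237 ((559.5992431640625, -110.66757202148438), (148.04945373535156, 85.39315795898438), 1.8637900352478027) 0.05222312432487554 [-0.0035954  -0.00135405  0.05235129]
pad 1045 ((452.3428955078125, -113.52806854248047), (38.30857849121094, 38.97176742553711), 1.487122654914856) 0.07630165523999509 [ 0.00067133 -0.00050771  0.07630281]
13.8
```

View pics/n1.png

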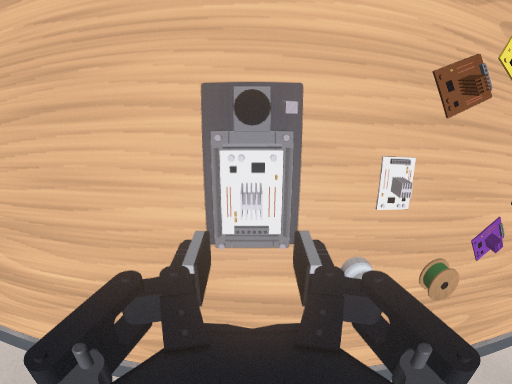

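The board is flat in the nest: white board at (251,192), connector (251,231) away from the pad (252,107), top face at 52 mm. Now I press with closed fingers.

```bash
python3 - <<'E'
from h import *
q=quat(np.radians(1.85),1); x,y=.4524,-.1135
env.grip(0.0,20); env.reach([x,y,.19],q)
n=env.nose_length; print(n,env.get_state()["opening"])
env.movel([x,y,.076+n+.006],.08); env.dwell(.3); f0=np.array(env.get_state()["force"]); print(f0,env.get_state()["tcp_pos"])
print(env.movel([x,y,.076+n-.004],.01,stop_force=3)); s=env.get_state(); z0=s["tcp_pos"][2]; print("contact tip",z0-n,s["force"]-f0)
env.dwell(.3); s=env.get_state(); print(s["tcp_pos"][2]-n,s["force"]-f0)
for dz in (.070,.068):
    env.movel([x,y,dz+n],.01); env.dwell(.4); s=env.get_state(); print(dz,s["tcp_pos"]-np.array([0,0,n]),s["force"]-f0,s["time"])
c,im,d=snap("wrist"); cv2.imwrite("pics/p1.png",im); P=fpts(c,d)
for nm,ctr,r,lo,hi in (("sink",(.56,-.11),.04,.08,.1),("boardtop",(.56,-.11),.05,.038,.052),("pad",(.453,-.113),.025,.06,.08),("post",(.4515,-.07),.012,.06,.075)):
    p=P[(np.abs(P[...,:2]-ctr).max(-1)<r)&(P[...,2]>lo)&(P[...,2]<hi)]; print(nm,len(p),np.median(p,0) if len(p) else 0)
E
```

```text
0.0726 6.314916293163242e-05
[-0.08744406 -0.69814276 -0.26633377] [ 0.45258343 -0.11359884  0.1549146 ]
True
contact tip 0.07568390421072702 [-0.22626234  0.2306552   4.71707851]
0.0757449686994855 [1.57472275 0.69325939 5.72172237]
0.07 [ 0.45244368 -0.11351313  0.07031395] [-0.91589811  1.09457801  9.65005731] 17.9167
0.068 [ 0.45242345 -0.11345236  0.06840371] [-2.00875712  0.81470512  9.75191116] 18.6667
sink 0 0
boardtop 238 [ 0.52672186 -0.11217284  0.04476891]
pad 2015 [ 0.44134047 -0.11365968  0.0685706 ]
post 719 [ 0.44950236 -0.07090535  0.0679362 ]
```

View pics/p1.png

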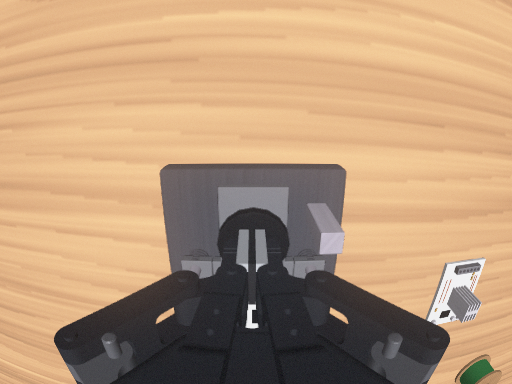

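The fingertips are on the pad (252,240), and its measured top (68.6 mm) is level with the post (332,240; 67.9 mm). The wrist reads about 9.8 N. I hold for three seconds and more, then hand in.

```bash
python3 - <<'E'
from h import *
env.dwell(4); s=env.get_state(); print(s["tcp_pos"],s["force"],s["time"]); print(job.job_done())
E
```

```text
[ 0.45245734 -0.11346941  0.1410203 ] [-2.15608798  0.29907223  9.70619635] 22.7167
the job is handed in; nothing more can be done
None
```

The job is handed in: the board lies flat in the nest with its connector away from the pad, and the arm is still holding the pad about 7.5 mm down, level with the post within about 1 mm, at about 10 N. I have not seen the verdict.

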